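# Clamp the burr and hold the chip guard at its balance point

### The arm

A 6-joint arm with a two-finger parallel gripper is mounted at the origin on a cart in front of the work surface, level with it; the furniture and walls round the work are solid. World frame = base frame: x ahead of the robot, y to its left, z up, the work surface at z = 0. Lengths are in m, angles in rad, forces in N, time in s.
With the tool pointing down it reaches from about 0.425 to 0.95 m from the base axis. Payload 14.7 kg.
Tool frame: the origin (TCP) lies on the centre line of the jaws, within the pads' length; the fingertips stand 25 mm ahead of it and the grasp point (between the pads) lies 6 mm ahead of it (arm.nose_length is the z of the fingertips in the tool frame, in m); z points along the fingers, y is the line along which they close (so a half turn about z gives the same grasp; the last joint's range is limited). The gripper opens to 85 mm and grips with 20 to 120 N. Pads are 22 mm wide; open, the fingers measure 114 mm over their backs; the gripper's body (76 mm by 85 mm) begins 54 mm behind the grasp point. The pads swing forward as they close: fully open they stand 13 mm farther back than shut.
Start: joints at [-1.18, 0.48, 1.596, -0, 1.065, -0.047], TCP at [0.276, -0.589, 0.256] pointing down, gripper open.
Joint ranges: [-2.75, 2.75], [-0.82, 2.05], [0.23, 2.67], [-1.56, 4.7], [0.09, 2.69], [-2.92, 2.92]. Speed limits (rad/s): [1.89, 1.89, 2.39, 3.01, 3.01, 3.01].

### API

Orientations are given as a unit quaternion [x, y, z, w].
In Python, from rig import arm gives the robot as it stands.
- The arm moves only by the shell command python3 -m jog 'ROWS'. ROWS is JSON, a list of rows, each a list of 7 numbers: the shift along the world's x, y, z in m, then the turn, a rotation vector about the world's x, y, z in rad, then the opening, from 0 (shut) to 1 (fully open). A call has exactly 8 rows; each row shifts and turns the commanded pose from where the row before left it; what a row does not reach is not made up. A row lasts 1/10 s, in which the tool goes at most 50 mm and 8.59 degrees, less where a joint would pass 70% of its speed; a pose out of reach is approached as far as the arm can. A call with a gripper value outside its range is refused whole. The fingers move at their own pace and stop on an object; the grip force is fixed at half the most. Time passes only in rows, so rows that do not move let the fingers close, or fill a call up. It gives the time, the measured TCP pose, the force, the opening and the grip force at its end, in the units of the state.
- arm.state(): the state, without advancing time (a new reading comes with each control period).
- arm.camera(name): name is "scene" or "top" or "wrist"; returns the picture (400x640x3 uint8, blue, green, red); there is no depth.
- arm.camera_model(name): a dict with "fx", "fy", "cx", "cy" (pixels), "T" (4x4, takes a point from camera to world coordinates). Camera axes: x right, y up, looking along -z (the intrinsics and any distortion apply to the point x, -y, -z); pixel columns grow to the right and rows downward; lengths in m; the calibration is good to about 2 mm. A picture is of the moment at which its call begins: read the wrist's pose just before it. camera_model takes no time and is no camera call; for the wrist camera it gives the pose at the moment of the call.
- arm.sign_off(): hands the job in; it is judged then, once.
The state is a dict: "t": time; "joint_pos": joint angles; "qvel": joint speeds; "tau": joint torques, N m; "tcp_pos": TCP position; "tool_rot": TCP orientation; "force": force on the tool from outside, world axes, zero at the start; "wrist_torque": the same for the moment, N m; "gripper_width": finger opening in m; "gripper_force": force on a finger pad.
Only numpy, scipy, OpenCV 4.12 (cv2) and the standard library are available. Lean on these libraries where they do the work, as an engineer would, in place of code of your own. Each camera call takes 0.05 s, during which the arm holds its last target. There are 200 camera calls.

### The job

Turn the knurled chuck sleeve clockwise (seen from above) until its three jaws clamp the burr, leaving the burr standing in the chuck and the chip guard resting back on its stop meanwhile. Then take the guard by its ball knob, swing it up to its balance point, where it would fall neither back nor forward, and finish holding it still there, gripping the knob, so that I can set the hinge screw; never let it fall forward toward the burr, and leave the things lying round the station where they are.

Things in the scene. Friction and masses are not known exactly. Their poses are not given: they have to be found in the camera images.
- station: steel base plate 120 x 250 x 12 mm fixed to the bench, long side along its own y, chuck at the +y end, chip guard's hinge 115 mm from the chuck toward -y. Origin on the bench surface, 12 mm off the plate's centre in -y; z up; chuck axis at own (0, +75 mm), guard hinge at own (0, -40 mm). Its yaw is between -0.45 and +0.25 rad
- sleeve_grip (a point): point on the vertical axis of the chuck, 62 mm above the bench, at mid height of where to grip its sleeve: a round knurled steel sleeve, 44 mm diameter, from 44 to 76 mm above the bench. Above it are a 37 mm nose ring to 86 mm and the burr's head to 101 mm; below it the body is 34 mm in diameter, with a 66 mm flange up to 19 mm above the bench
- chuck_sleeve (a joint): turn of the sleeve in rad, growing clockwise seen from above; starts between 0 and 0.3; each rad moves all three jaws 3.2 mm inward. The jaws touch the burr at about 1.0 and then press on it harder the further the sleeve is turned; at 1.05 to 1.3 it keeps the burr clamped when let go. Hard limit 1.4. Plain friction of about 0.2 N m, no spring
- chuck_jaw_a: one of three steel jaws 7 x 6 x 9 mm in the nose ring on top of the chuck, sliding inward to the chuck axis; origin on the chuck axis, 77 mm above the bench
- chuck_jaw_b: second jaw, 120 degrees on; origin on the chuck axis
- chuck_jaw_c: third jaw, 240 degrees on; origin on the chuck axis
- burr: loose steel burr standing in the chuck: 8 mm shank 66 mm long with a 15 mm head, 12 mm high, on top; own z along the shank, origin at the foot of the shank, 23 mm above the bench
- burr_center (a point): half-way up the burr, 39 mm above its foot, 62 mm above the bench
- guard_hinge (a point): centre of the chip guard's hinge axis, 50 mm above the bench, between two grey cheeks; the axis lies along the station's own x
- guard (a joint): swing of the chip guard in rad about its hinge: 0 leaning back (toward the station's -y, away from the chuck) on its rear stop, where it starts; 0.90 straight up, which is its balance point (the guard is flat: there the knob is straight above the hinge); 1.80 fallen forward on its front stop, the knob close to the burr. Swings almost freely and falls to either side if let go; about 0.2 kg
- guard_knob: black ball knob, 24 mm diameter, at the top of the guard, on an 8 mm stem 30 mm long that stands up from the middle of the guard's 96 mm wide edge; origin at the ball's centre, 120 mm from the hinge axis. The knob can turn stiffly about its stem, which does not matter
- knob_center (a point): the centre of the ball knob; it can be gripped from above with the fingers closing along the station's own x (parallel to the hinge), and then turns between the fingers as the guard swings. A lamp hood hangs 0.6 m above the bench beyond x = 0.62 m: work low, so that the arm stays clear of it
- sanding_block_mid (a point): tan sanding block 39 x 72 x 25 mm lying on the bench, a bystander; point 12 mm above its underside
- polish_bar_mid (a point): bar of polish 29 x 61 x 25 mm lying on the bench, a bystander; point 12 mm above its underside
- felt_bob_1_mid (a point): felt bob 24 mm diameter, 18 mm high, standing on the bench, a bystander; point 12 mm above its underside

How it is judged:
On the way:
1. the three jaws clamp the burr while the guard still rests on its rear stop (value of joint chuck_sleeve above 0.9 rad and contact force between each of chuck_jaw_a, chuck_jaw_b, chuck_jaw_c and burr above 1 N and value of joint guard below 0.1 rad), for 0.2 s.
At the end, for the whole second after the job is handed in: The fingers grip the guard's knob (over 1 N) and hold it still (under 0.1 rad/s), within 0.08 rad of its balance point; sleeve past 0.9 rad, each jaw pressing on the burr (over 0.5 N), the burr upright (0.1 rad) and within 6 mm of where it stood (value of joint guard between 0.82 and 0.98 rad and velocity of joint guard between -0.1 and 0.1 rad/s and contact force between the fingers and guard_knob above 1 N and value of joint chuck_sleeve above 0.9 rad and contact force between each of chuck_jaw_a, chuck_jaw_b, chuck_jaw_c and burr above 0.5 N and angle between burr's own z axis and vertical below 0.1 rad and distance of burr_center from where it was at the start of the episode below 0.006 m); the arm keeps its last pose, push and grip.
It fails at once if the guard falls forward of its balance point (more than 0.35 rad past it) (value of joint guard above 1.25 rad).
It fails at once if a bystander is moved by more than 20 mm (distance of any of sanding_block_mid, polish_bar_mid, felt_bob_1_mid from where it was at the start of the episode above 0.02 m).
It also fails if it takes over 48 s, if anything falls off the work surface, if the arm or the gripper's body presses on something with over 40 N, if the wrist force passes 120 N, or if a joint passes its speed limit or range.

## Working session

There is one attempt and no reset: what is moved stays moved. The work goes in short steps, Python scripts to look and compute and a shell command to move; the robot and the scene stay as the last step left them, time stands still between calls to the robot, and variables do not carry over. Pictures are saved under pics/ and viewed, at most 10 in all, crops included, and the job is handed in when it is done.

```bash
ls; mkdir -p pics; python3 - <<'E'
from rig import arm
import cv2,numpy as np
for n in("top","scene"):
    cv2.imwrite(f"pics/{n}0.png",arm.camera(n)); m=arm.camera_model(n); print(n,m["fx"],m["fy"],m["cx"],m["cy"],np.round(m["T"],4).tolist(), [k for k in m])
print(arm.state())
E
```

```text
pics
top 491.62416582725615 491.62416582725615 316.66540524331083 192.18007308624135 [[-0.0082, 0.9895, -0.1441, 0.3617], [-0.9998, -0.0106, -0.0162, 0.1206], [-0.0176, 0.1439, 0.9894, 1.0458], [0.0, 0.0, 0.0, 1.0]] ['fx', 'fy', 'cx', 'cy', 'T']
scene 446.00596049102205 446.00596049102205 324.9842099104817 198.24357966751268 [[-0.764, 0.225, -0.6048, -0.0507], [-0.6449, -0.299, 0.7034, 0.779], [-0.0225, 0.9273, 0.3735, 0.4549], [0.0, 0.0, 0.0, 1.0]] ['fx', 'fy', 'cx', 'cy', 'T']
{'t': 0.1, 'joint_pos': array([-1.17962890e+00,  4.80774790e-01,  1.59679612e+00,  1.47889730e-05,
        1.06506538e+00, -4.66238487e-02]), 'qvel': array([-0.0007881 , -0.00187042, -0.00153813, -0.00035681,  0.00082271,
       -0.00109624]), 'tau': array([ 5.55828283e-04, -9.52255583e+01, -4.31042647e+01, -1.66349728e-04,
        5.18650864e-03,  2.06215708e-05]), 'tcp_pos': array([ 0.27544721, -0.58839649,  0.25573836]), 'tool_rot': array([ 9.76138504e-01,  2.17148218e-01, -8.30795998e-05, -5.15204371e-04]), 'force': array([ 0.50118965, -0.25296719, -0.2065613 ]), 'wrist_torque': array([-0.0142697 ,  0.00112291, -0.01093408]), 'gripper_force': 0.0, 'gripper_width': 0.08520903575056972}
```

View pics/top0.png

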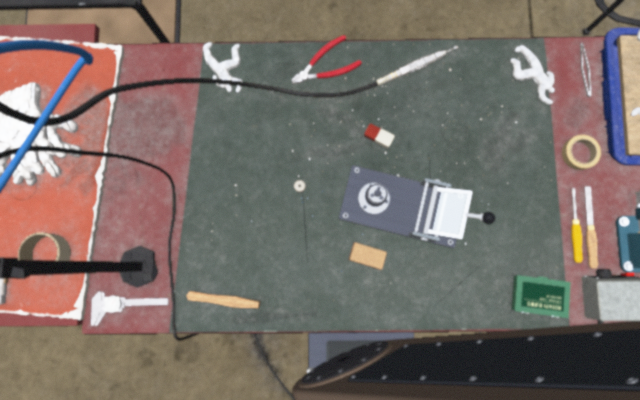

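View pics/scene0.png

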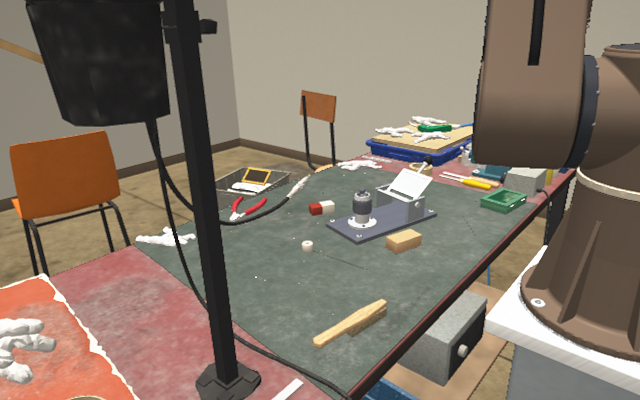

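The top view shows the plate at about (345–465, 165–245), the chuck at (374,196) and the knob at (488,218). The bystanders are a sanding block at (368,256), a polish bar at (380,135) and a felt bob at (299,186). I'll zoom in next.

```bash
cat > h.py <<'E'
from rig import arm
import cv2,numpy as np
def ray(n,u,v,z,m=None):
    m=m or arm.camera_model(n); T=np.array(m["T"])
    d=T[:3,:3]@np.array([(u-m["cx"])/m["fx"],-(v-m["cy"])/m["fy"],-1]); o=T[:3,3]
    return o+d*(z-o[2])/d[2]
def proj(n,P,m=None):
    m=m or arm.camera_model(n); T=np.array(m["T"]); p=T[:3,:3].T@(np.array(P)-T[:3,3])
    return np.array([m["cx"]+m["fx"]*p[0]/-p[2], m["cy"]-m["fy"]*p[1]/-p[2]])
E
python3 - <<'E'
from h import *
for p in((374,196,.086),(488,218,.125),(368,255,.025),(380,135,.025),(299,186,.018)): print(p,ray("top",*p).round(4))
im=cv2.imread("pics/top0.png")[150:280,310:510]
cv2.imwrite("pics/top0c.png",cv2.resize(im,None,fx=4,fy=4,interpolation=cv2.INTER_CUBIC))
E
```

```text
(374, 196, 0.086) [0.4926 0.0236 0.086 ]
(488, 218, 0.125) [ 0.4436 -0.1839  0.125 ]
(368, 255, 0.025) [0.3786 0.0328 0.025 ]
(380, 135, 0.025) [0.6319 0.0014 0.025 ]
(299, 186, 0.018) [0.525  0.1748 0.018 ]
```

View pics/top0c.png

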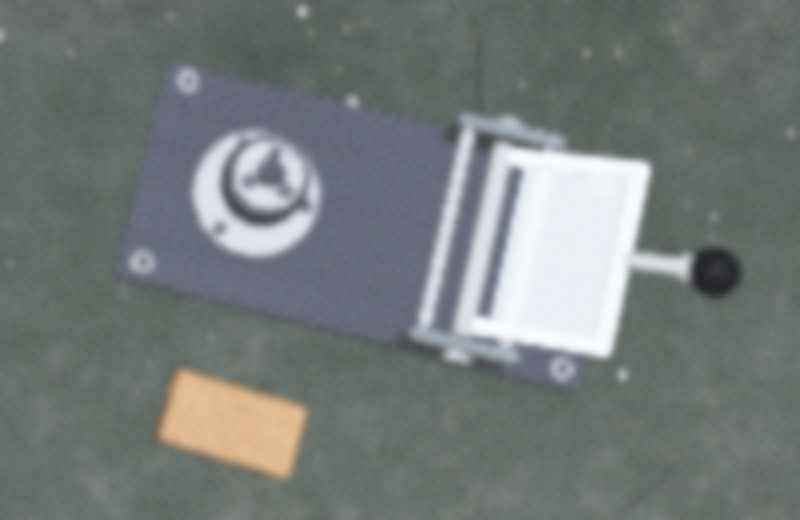

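The crop shows plate corners at crop pixels (168,66), (120,272) and (580,390), the flange centre at (257,193), and the knob at (715,272). The guard is leaning back. I'll fit the station pose to these.

```bash
cat > fit.py <<'E'
from h import *
from scipy.optimize import least_squares
L=np.array([[.06,.137,.012],[-.06,.137,.012],[-.06,-.113,.012],[0,.075,.019],[0,-.04-.12*np.sin(.9),.05+.12*np.cos(.9)]])
U=np.array([[168,66],[120,272],[580,390],[257,193],[715,272]])/4+[310-.375,150-.375]
m=arm.camera_model("top")
def W(q,l):
    c,s=np.cos(q[2]),np.sin(q[2]); l=np.asarray(l); return np.array([q[0]+c*l[0]-s*l[1],q[1]+s*l[0]+c*l[1],l[2]])
if __name__=="__main__":
    r=least_squares(lambda q:np.ravel([proj("top",W(q,l),m)-u for l,u in zip(L,U)]),[.48,-.05,0])
    q=r.x; print("q",q.round(4).tolist()); print(r.fun.reshape(-1,2).round(2))
    print("chuck",W(q,[0,.075,.062]),"knob",W(q,L[4]),"knob up",W(q,[0,-.04,.17]),"hinge",W(q,[0,-.04,.05]))
    print("noseproj crop", (proj("top",W(q,[0,.075,.101]),m)-[309.6,149.6])*4)
    from scipy.spatial.transform import Rotation as R
    print(R.from_quat(arm.state()["tool_rot"]).as_matrix().round(3))
E
python3 fit.py
```

```text
q [0.4787, -0.0556, -0.2541]
[[ 0.14 -1.6 ]
 [-1.17  1.16]
 [ 0.62  0.65]
 [ 0.1   0.11]
 [ 0.27 -0.37]]
chuck [0.49756682 0.01699757 0.062     ] knob [ 0.44502399 -0.18528918  0.1245932 ] knob up [ 0.46865558 -0.09430894  0.17      ] hinge [ 0.46865558 -0.09430894  0.05      ]
noseproj crop [274.02127286 171.16033749]
[[ 0.906  0.424 -0.   ]
 [ 0.424 -0.906  0.001]
 [ 0.    -0.001 -1.   ]]
```

```bash
python3 -m jog '[[0.015,0.04,0,0,0,0.07,1],[0.015,0.04,0,0,0,0.07,1],[0.015,0.04,0,0,0,0.07,1],[0.015,0.04,0,0,0,0.07,1],[0.015,0.04,0,0,0,0.07,1],[0.015,0.04,0,0,0,0.07,1],[0.015,0.04,0,0,0,0.07,1],[0.015,0.04,0,0,0,0.07,1]]'
python3 -m jog '[[0.015,0.04,0,0,0,0.07,1],[0.015,0.04,0,0,0,0.07,1],[0.015,0.04,0,0,0,0.07,1],[0.015,0.04,0,0,0,0.07,1],[0.015,0.04,-0.01,0,0,0.07,1],[0.015,0.04,-0.02,0,0,0.07,1],[0.012,0.04,-0.02,0,0,0.07,1],[0,0.006,-0.02,0,0,0.07,1]]'
cat > w.py <<'E'
import sys
from h import *
from fit import W
from scipy.spatial.transform import Rotation as R
s=arm.state(); m=arm.camera_model("wrist"); im=arm.camera("wrist"); cv2.imwrite(f"pics/{sys.argv[1]}.png",im)
M=R.from_quat(s["tool_rot"]).as_matrix()
print("tcp",s["tcp_pos"].round(4),"yangle",np.arctan2(M[1,1],M[0,1]).round(4),"z",M[:,2].round(4),"j",s["joint_pos"].round(3),"t",s["t"],"w",s["gripper_width"])
q=[.4787,-.0556,-.2541]
for n,l in dict(flange=[0,.075,.019],nose=[0,.075,.086],head=[0,.075,.101],knob0=[0,-.134,.1246],hinge=[0,-.04,.05]).items(): print(n,proj("wrist",W(q,l),m).round(1))
np.save("pics/wm.npy",m,allow_pickle=True)
E
python3 w.py w1
```

```text
t: 0.9
tcp_pos: [0.3957, -0.267, 0.2562]
tool_rot: [0.877, 0.48, -0.0, -0.0]
force: [0.7, -0.3, 0.4]
gripper_width: 0.0855
gripper_force: 0.0
t: 1.7
tcp_pos: [0.4987, 0.0209, 0.1855]
tool_rot: [0.71, 0.705, 0.001, 0.0]
force: [0.5, -0.2, 0.3]
gripper_width: 0.0853
gripper_force: 0.0
tcp [0.4987 0.0209 0.1855] yangle -0.0073 z [ 1.1e-03  6.0e-04 -1.0e+00] j [-1.900e-02  3.650e-01  2.011e+00  1.000e-03  7.650e-01 -1.300e-02] t 1.7 w 0.08534458722543153
flange [315.4 191.4]
nose [315.  212.9]
head [314.9 219.5]
knob0 [255.  454.2]
hinge [287.5 306.4]
```

View pics/w1.png

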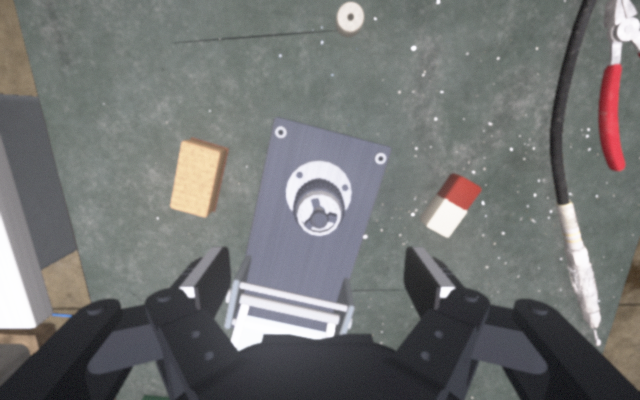

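The wrist view shows the chuck flange at about (319,187), the nose ring at about (319,211) and the guard resting back. The predictions were (315,191) and (315,213), so the offset is only a few px.

```bash
python3 - <<'E'
from h import *
im=cv2.imread("pics/w1.png"); g=cv2.cvtColor(im,cv2.COLOR_BGR2GRAY)
b=(g>185).astype(np.uint8); n,l,st,c=cv2.connectedComponentsWithStats(b)
for i in range(1,n):
    if 270<c[i][0]<370 and 150<c[i][1]<250 and st[i][4]>40: print(st[i],c[i])
m=arm.camera_model("wrist")
print(m["fx"],ray("wrist",319,187,.019,m),ray("wrist",319,211,.086,m))
cv2.imwrite("pics/w1c.png",cv2.resize(im[140:260,240:400],None,fx=4,fy=4,interpolation=cv2.INTER_CUBIC))
E
```

```text
[ 286  161   66   49 1377] [317.74364561 179.36383442]
[297 193  44  43 918] [318.61982571 212.45424837]
293.20102219565774 [0.49811611 0.02139784 0.019     ] [0.49796711 0.01869456 0.086     ]
```

View pics/w1c.png

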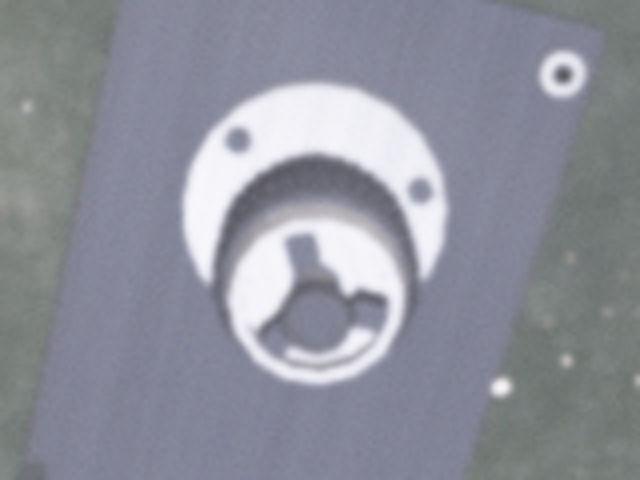

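```bash
cat > nose.py <<'E'
from h import *
s=arm.state(); m=arm.camera_model("wrist"); im=arm.camera("wrist")
g=cv2.cvtColor(im,cv2.COLOR_BGR2GRAY); n,l,st,c=cv2.connectedComponentsWithStats((g>185).astype(np.uint8))
print("tcp",s["tcp_pos"].round(4),"qv",abs(s["qvel"]).max().round(4))
for i in range(1,n):
    x,y,w,h,a=st[i]
    if 260<x+w/2<380 and 130<y+h/2<290 and a>300: print(st[i],"nose->",ray("wrist",x+w/2-.5,y+h/2-.5,.086,m).round(4), "flange(w-centre, top+r)->",ray("wrist",x+w/2-.5,y+w/2-.5,.019,m).round(4))
E
python3 nose.py; python3 nose.py
```

```text
tcp [0.4964 0.0201 0.1827] qv 0.0957
[ 288  160   67   51 1403] nose-> [0.4995 0.0393 0.086 ] flange(w-centre, top+r)-> [0.5001 0.0153 0.019 ]
[300 193  45  44 931] nose-> [0.5003 0.0158 0.086 ] flange(w-centre, top+r)-> [ 0.5011 -0.0079  0.019 ]
tcp [0.4961 0.0187 0.1841] qv 0.0661
[ 289  159   67   50 1379] nose-> [0.4999 0.0387 0.086 ] flange(w-centre, top+r)-> [0.5006 0.0145 0.019 ]
[301 191  44  43 936] nose-> [0.5002 0.016  0.086 ] flange(w-centre, top+r)-> [ 0.501  -0.0071  0.019 ]
```

```bash
python3 -m jog '[[0.001,-0.002,-0.02,0,0,0,1],[0.001,-0.001,-0.02,0,0,0,1],[0,0,-0.02,0,0,0,1],[0,0,-0.02,0,0,0,1],[0,0,-0.02,0,0,0,1],[0,0,-0.015,0,0,0,1],[0,0,0,0,0,0,1],[0,0,0,0,0,0,1]]'; python3 nose.py; python3 -c "
from rig import arm;s=arm.state();print(s)"
```

```text
t: 2.65
tcp_pos: [0.5, 0.0135, 0.0722]
tool_rot: [0.713, 0.702, 0.0, 0.0]
force: [-0.2, 0.2, -0.2]
gripper_width: 0.0856
gripper_force: 0.0
tcp [0.5    0.0135 0.0722] qv 0.0143
[ 265  177  105   74 3487] nose-> [0.501  0.0479 0.086 ] flange(w-centre, top+r)-> [0.5004 0.0147 0.019 ]
[ 276  248   84   78 2414] nose-> [0.5007 0.0166 0.086 ] flange(w-centre, top+r)-> [ 0.5001 -0.0286  0.019 ]
{'t': 2.7, 'joint_pos': array([-3.32396601e-02,  5.54527049e-01,  2.08679340e+00, -7.63009574e-05,
        4.99001419e-01, -1.83818523e-02]), 'qvel': array([ 0.00722134, -0.00630115,  0.00158034,  0.00157635, -0.00675793,
       -0.00436387]), 'tau': array([-1.99581790e-01, -7.89786601e+01, -2.08211946e+01, -7.25351390e-03,
        9.98103060e-03,  3.32840381e-02]), 'tcp_pos': array([0.5002568 , 0.01366959, 0.0724475 ]), 'tool_rot': array([7.12316603e-01, 7.01858001e-01, 4.24290694e-04, 4.73321719e-04]), 'force': array([-0.01792593, -0.35767763,  0.28889612]), 'wrist_torque': array([-0.03241025, -0.02329194,  0.02177724]), 'gripper_force': 0.0, 'gripper_width': 0.08534504925450735}
```

```bash
python3 -m jog '[[0,0.002,-0.006,0,0,0,1],[0,0,0,0,0,0,0.7],[0,0,0,0,0,0,0.6],[0,0,0,0,0,0,0.5],[0,0,0,0,0,0,0.3],[0,0,0,0,0,0,0],[0,0,0,0,0,0,0],[0,0,0,0,0,0,0]]'; python3 -c "
from rig import arm;s=arm.state();print(s)"
```

```text
t: 3.5
tcp_pos: [0.5002, 0.0164, 0.0658]
tool_rot: [0.712, 0.703, 0.0, 0.0]
force: [-1.0, 0.1, 8.1]
gripper_width: 0.0425
gripper_force: 59.6
{'t': 3.5, 'joint_pos': array([-2.78786880e-02,  5.66673058e-01,  2.08975724e+00,  1.85815474e-05,
        4.83896145e-01, -1.49853715e-02]), 'qvel': array([ 0.00012532, -0.00076679, -0.00094901, -0.00160177, -0.00014844,
       -0.00171412]), 'tau': array([-2.34791609e-01, -7.67481852e+01, -1.91406083e+01, -6.23544795e-02,
       -3.75703862e-02,  7.63016345e-03]), 'tcp_pos': array([0.50016034, 0.01636735, 0.06584765]), 'tool_rot': array([7.11656165e-01, 7.02527652e-01, 4.41101618e-04, 4.54170547e-04]), 'force': array([-1.0411541 ,  0.07107482,  8.12852778]), 'wrist_torque': array([0.07725585, 0.00920116, 0.0192378 ]), 'gripper_force': 59.616554975509644, 'gripper_width': 0.0424936557799201}
```

```bash
cat > tq.py <<'E'
from h import *
from scipy.spatial.transform import Rotation as R
s=arm.state(); M=R.from_quat(s["tool_rot"]).as_matrix()
print("t",s["t"],"yang",np.arctan2(M[1,1],M[0,1]).round(4),"tq",s["wrist_torque"].round(3),"F",s["force"].round(1),"gf",round(s["gripper_force"],1),"tau6",s["tau"][5].round(3),"tcp",s["tcp_pos"].round(4),"j6",s["joint_pos"][5].round(3),"tilt",np.degrees(np.arccos(-M[2,2])).round(2))
E
python3 -m jog '[[0,0,0,0,0,-0.08,0],[0,0,0,0,0,-0.08,0],[0,0,0,0,0,-0.08,0],[0,0,0,0,0,-0.08,0],[0,0,0,0,0,-0.08,0],[0,0,0,0,0,-0.08,0],[0,0,0,0,0,-0.06,0],[0,0,0,0,0,-0.06,0]]'; python3 tq.py
python3 -m jog '[[0,0,0,0,0,0,0],[0,0,0,0,0,0,0],[0,0,0,0,0,-0.01,0],[0,0,0,0,0,-0.01,0],[0,0,0,0,0,-0.01,0],[0,0,0,0,0,-0.01,0],[0,0,0,0,0,-0.01,0],[0,0,0,0,0,-0.01,0]]'; python3 tq.py
```

```text
t: 4.3
tcp_pos: [0.5007, 0.0162, 0.0659]
tool_rot: [0.888, 0.46, 0.001, 0.001]
force: [2.1, -3.0, 5.9]
gripper_width: 0.0428
gripper_force: 59.9
t 4.3 yang -0.6151 tq [-0.413 -0.404  0.194] F [ 2.1 -3.   5.9] gf 59.9 tau6 -1.705 tcp [0.5007 0.0162 0.0659] j6 0.587 tilt 0.13
t: 5.1
tcp_pos: [0.5008, 0.0162, 0.0659]
tool_rot: [0.901, 0.434, 0.001, 0.001]
force: [3.1, -2.2, 5.9]
gripper_width: 0.0431
gripper_force: 59.9
t 5.1 yang -0.673 tq [-0.455 -0.409  0.227] F [ 3.1 -2.2  5.9] gf 59.9 tau6 -0.124 tcp [0.5008 0.0162 0.0659] j6 0.645 tilt 0.13
```

```bash
python3 -m jog '[[0,0,0,0,0,-0.012,0],[0,0,0,0,0,-0.012,0],[0,0,0,0,0,-0.012,0],[0,0,0,0,0,-0.012,0],[0,0,0,0,0,-0.012,0],[0,0,0,0,0,-0.012,0],[0,0,0,0,0,-0.012,0],[0,0,0,0,0,-0.012,0]]' >/dev/null; python3 tq.py
python3 -m jog '[[0,0,0,0,0,-0.01,0],[0,0,0,0,0,-0.01,0],[0,0,0,0,0,-0.01,0],[0,0,0,0,0,-0.01,0],[0,0,0,0,0,-0.01,0],[0,0,0,0,0,-0.01,0],[0,0,0,0,0,-0.01,0],[0,0,0,0,0,-0.01,0]]'>/dev/null; python3 tq.py
```

```text
t 5.9 yang -0.7692 tq [-0.64  -0.457  0.174] F [ 3.2 -3.9  5.2] gf 60.0 tau6 -0.189 tcp [0.5009 0.0161 0.0659] j6 0.741 tilt 0.14
t 6.7 yang -0.8491 tq [-0.807 -0.529  0.238] F [ 3.  -4.2  3.4] gf 60.0 tau6 -0.122 tcp [0.5009 0.016  0.0659] j6 0.821 tilt 0.15
```

```bash
python3 -m jog '[[0,0,0,0,0,-0.01,0],[0,0,0,0,0,-0.01,0],[0,0,0,0,0,-0.01,0],[0,0,0,0,0,-0.01,0],[0,0,0,0,0,-0.01,0],[0,0,0,0,0,-0.01,0],[0,0,0,0,0,-0.01,0],[0,0,0,0,0,-0.01,0]]'>/dev/null; python3 tq.py
```

```text
t 7.5 yang -0.929 tq [-0.92  -0.596  0.14 ] F [ 3.9 -5.7  4.5] gf 60.0 tau6 -0.121 tcp [0.501  0.016  0.0659] j6 0.901 tilt 0.16
```

```bash
python3 -m jog '[[0,0,0,0,0,-0.005,0],[0,0,0,0,0,-0.005,0],[0,0,0,0,0,-0.005,0],[0,0,0,0,0,-0.005,0],[0,0,0,0,0,-0.005,0],[0,0,0,0,0,-0.005,0],[0,0,0,0,0,-0.005,0],[0,0,0,0,0,-0.005,0]]'>/dev/null; python3 tq.py
```

```text
t 8.3 yang -0.9687 tq [-0.952 -0.571  0.196] F [ 4.  -5.8  4.1] gf 60.1 tau6 0.044 tcp [0.501  0.016  0.0659] j6 0.941 tilt 0.16
```

```bash
python3 -m jog '[[0,0,0,0,0,-0.006,0],[0,0,0,0,0,-0.006,0],[0,0,0,0,0,-0.006,0],[0,0,0,0,0,-0.006,0],[0,0,0,0,0,-0.006,0],[0,0,0,0,0,-0.006,0],[0,0,0,0,0,-0.006,0],[0,0,0,0,0,-0.006,0]]'>/dev/null; python3 tq.py
```

```text
t 9.1 yang -1.0169 tq [-1.082 -0.627  0.192] F [ 3.7 -6.5  3.3] gf 60.1 tau6 0.013 tcp [0.501  0.0159 0.0659] j6 0.989 tilt 0.16
```

```bash
python3 -m jog '[[0,0,0,0,0,-0.006,0],[0,0,0,0,0,-0.006,0],[0,0,0,0,0,-0.006,0],[0,0,0,0,0,-0.006,0],[0,0,0,0,0,-0.006,0],[0,0,0,0,0,-0.006,0],[0,0,0,0,0,-0.006,0],[0,0,0,0,0,-0.006,0]]'>/dev/null; python3 tq.py
```

```text
t 9.9 yang -1.0648 tq [-1.203 -0.644  0.221] F [ 4.6 -7.3  4.3] gf 60.1 tau6 0.031 tcp [0.5011 0.0159 0.0659] j6 1.037 tilt 0.17
```

```bash
python3 - <<'E'
from h import *
im=arm.camera("wrist"); cv2.imwrite("pics/w2.png",im)
print(proj("wrist",[.5005,.016,.086]))
u,v=proj("wrist",[.5005,.016,.086]).astype(int)
c=im[max(0,v-60):v+60,u-80:u+80]; cv2.imwrite("pics/w2c.png",cv2.resize(c,None,fx=4,fy=4,interpolation=cv2.INTER_CUBIC))
E
```

```text
[315.5162997  304.51131572]
```

View pics/w2c.png

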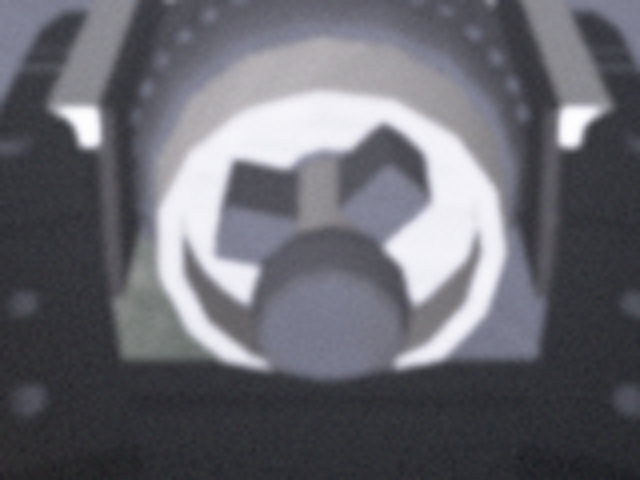

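The crop shows the jaws at about (265,235) and (385,205) touching the shank sides at about (300,200) and (340,200). The burr is upright. I'll add a small margin while watching the torque.

```bash
python3 -m jog '[[0,0,0,0,0,-0.005,0],[0,0,0,0,0,-0.005,0],[0,0,0,0,0,-0.005,0],[0,0,0,0,0,-0.005,0],[0,0,0,0,0,-0.005,0],[0,0,0,0,0,-0.005,0],[0,0,0,0,0,-0.005,0],[0,0,0,0,0,-0.005,0]]'>/dev/null; python3 tq.py
```

```text
t 10.75 yang -1.1048 tq [-1.271 -0.616  0.248] F [ 3.8 -8.   4. ] gf 60.1 tau6 0.083 tcp [0.5011 0.0158 0.0659] j6 1.077 tilt 0.16
```

```bash
python3 -m jog '[[0,0,0,0,0,0,0.6],[0,0,0,0,0,0,0.8],[0,0,0,0,0,0,1],[0,0,0,0,0,0,1],[0,0,0.01,0,0,0,1],[0,0,0.02,0,0,0,1],[0,0,0.03,0,0,0,1],[0,0,0.03,0,0,0,1]]'; python3 tq.py
python3 -m jog '[[0,0,0.03,0,0,0,1],[-0.005,-0.02,0.01,0,0,0.12,1],[-0.01,-0.035,0,0,0,0.13,1],[-0.01,-0.035,0,0,0,0.13,1],[-0.01,-0.035,0,0,0,0.13,1],[-0.01,-0.035,0,0,0,0.13,1],[-0.007,-0.025,0,0,0,0.13,1],[0,-0.01,0,0,0,0.08,1]]'
python3 w.py w3
```

```text
t: 11.55
tcp_pos: [0.4991, 0.0164, 0.1567]
tool_rot: [0.973, 0.231, -0.0, -0.0]
force: [0.3, 0.4, 0.5]
gripper_width: 0.0854
gripper_force: 0.0
t 11.55 yang -1.105 tq [-0.024 -0.005 -0.015] F [0.3 0.4 0.5] gf 0.0 tau6 0.0 tcp [0.4991 0.0164 0.1567] j6 1.077 tilt 0.04
t: 12.35
tcp_pos: [0.4466, -0.1806, 0.196]
tool_rot: [0.79, 0.613, -0.0, 0.0]
force: [0.4, 0.1, -0.4]
gripper_width: 0.0853
gripper_force: 0.0
tcp [ 0.4466 -0.1806  0.196 ] yangle -0.2516 z [ 2.e-04 -3.e-04 -1.e+00] j [-0.447  0.328  2.037 -0.     0.777 -0.195] t 12.35 w 0.08527269171712586
flange [316.6 -51.4]
nose [ 316.5 -110. ]
head [ 316.4 -129.3]
knob0 [315.9 227.4]
hinge [316.3  91.2]
```

View pics/w3.png

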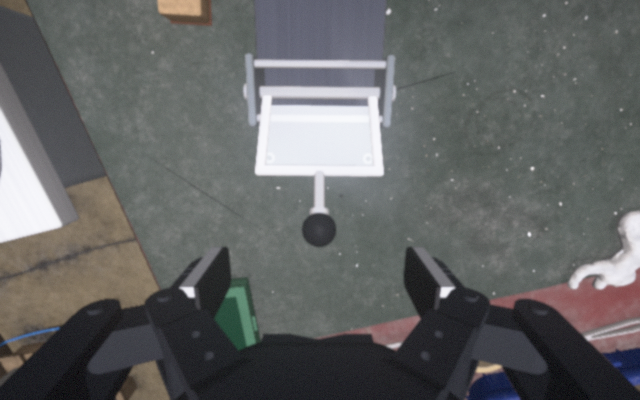

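The guard stands on its rear stop and square to the image, with the knob at about (319,230). I'll locate it accurately by blob detection.

```bash
cat > knob.py <<'E'
from h import *
import sys
z=float(sys.argv[1])
s=arm.state(); m=arm.camera_model("wrist"); im=arm.camera("wrist")
g=cv2.cvtColor(im,cv2.COLOR_BGR2GRAY); n,l,st,c=cv2.connectedComponentsWithStats((g<60).astype(np.uint8))
print("tcp",s["tcp_pos"].round(4),"qv",abs(s["qvel"]).max().round(4))
for i in range(1,n):
    if 280<c[i][0]<360 and 150<c[i][1]<330 and 300<st[i][4]<6000:
        K=ray("wrist",*c[i],z,m); d=K-s["tcp_pos"]; print(st[i],c[i].round(1),"knob",K.round(4),"d",d.round(4),"station x,y off",(d[0]*np.cos(.254)-d[1]*np.sin(.254)).round(4),(d[0]*np.sin(.254)+d[1]*np.cos(.254)).round(4))
E
python3 -m jog '[[0,0,0,0,0,0,1],[0,0,0,0,0,0,1],[0,0,0,0,0,0,1],[0,0,0,0,0,0,1],[0,0,0,0,0,0,1],[0,0,0,0,0,0,1],[0,0,0,0,0,0,1],[0,0,0,0,0,0,1]]'>/dev/null
python3 knob.py 0.1246
```

```text
tcp [ 0.4476 -0.1786  0.1953] qv 0.0028
[303 219  32  30 577] [318.4 233.5] knob [ 0.4466 -0.1878  0.1246] d [-0.001  -0.0092 -0.0707] station x,y off 0.0014 -0.0092
```

```bash
python3 -m jog '[[-0.001,-0.004,-0.015,0,0,0,1],[0,-0.0045,-0.015,0,0,0,1],[0,0,-0.015,0,0,0,1],[0,0,-0.015,0,0,0,1],[0,0,-0.006,0,0,0,0.8],[0,0,0,0,0,0,0.7],[0,0,0,0,0,0,0.6],[0,0,0,0,0,0,0.6]]'
python3 knob.py 0.1246
```

```text
t: 14.05
tcp_pos: [0.447, -0.1874, 0.1299]
tool_rot: [0.791, 0.611, 0.0, 0.0]
force: [0.1, 0.4, -0.7]
gripper_width: 0.051
gripper_force: 0.0
tcp [ 0.447  -0.1874  0.1299] qv 0.0032
[ 291  247   49   49 1761] [315.3 270.2] knob [ 0.4465 -0.1876  0.1246] d [-0.0005 -0.0002 -0.0053] station x,y off -0.0004 -0.0003
```

Centred to within 1 mm, so I'll close on the knob.

```bash
python3 -m jog '[[0,0,0,0,0,0,0.5],[0,0,0,0,0,0,0.4],[0,0,0,0,0,0,0.3],[0,0,0,0,0,0,0],[0,0,0,0,0,0,0],[0,0,0,0,0,0,0],[0,0,0,0,0,0,0],[0,0,0,0,0,0,0]]'>/dev/null; python3 tq.py
python3 - <<'E'
import numpy as np
p=np.array([.12*np.sin(-.9),.12*np.cos(-.9)])
for th in np.linspace(-.9,0,13)[1:]:
    n=.12*np.array([np.sin(th),np.cos(th)]); d=n-p; p=n
    print(round(th+.9,3),(d[0]*np.sin(.254)).round(4),(d[0]*np.cos(.254)).round(4),d[1].round(4))
E
```

```text
t 14.9 yang -0.2549 tq [0.003 0.572 0.005] F [-3.   0.1  8.3] gf 58.2 tau6 -0.002 tcp [ 0.4463 -0.1871  0.1296] j6 -0.205 tilt 0.02
0.075 0.0015 0.0057 0.0068
0.15 0.0016 0.0061 0.0064
0.225 0.0017 0.0066 0.0059
0.3 0.0018 0.007 0.0054
0.375 0.0019 0.0074 0.0048
0.45 0.002 0.0077 0.0042
0.525 0.0021 0.008 0.0036
0.6 0.0021 0.0082 0.003
0.675 0.0022 0.0084 0.0023
0.75 0.0022 0.0086 0.0017
0.825 0.0022 0.0087 0.001
0.9 0.0023 0.0087 0.0003
```

```bash
python3 -m jog '[[0.0007,0.0028,0.0034,0,0,0,0],[0.0008,0.0029,0.0034,0,0,0,0],[0.0008,0.003,0.0032,0,0,0,0],[0.0008,0.0031,0.0032,0,0,0,0],[0.0008,0.0033,0.003,0,0,0,0],[0.0009,0.0033,0.0029,0,0,0,0],[0.0009,0.0035,0.0027,0,0,0,0],[0.0009,0.0035,0.0027,0,0,0,0]]'; python3 tq.py
```

```text
t: 15.7
tcp_pos: [0.4532, -0.161, 0.1536]
tool_rot: [0.791, 0.611, 0.0, -0.0]
force: [3.9, 5.7, -12.6]
gripper_width: 0.021
gripper_force: 59.4
t 15.7 yang -0.2555 tq [ 0.439 -0.664 -0.2  ] F [  3.9   5.7 -12.6] gf 59.4 tau6 -0.524 tcp [ 0.4532 -0.161   0.1536] j6 -0.15 tilt 0.05
```

```bash
python3 -m jog '[[0.001,0.004,0.0018,0,0,0,0],[0.001,0.004,0.0018,0,0,0,0],[0.001,0.0039,0.0021,0,0,0,0],[0.001,0.0039,0.0021,0,0,0,0],[0.001,0.004,0.0018,0,0,0,0],[0.001,0.004,0.0018,0,0,0,0],[0.001,0.0041,0.0015,0,0,0,0],[0.001,0.0041,0.0015,0,0,0,0]]'; python3 tq.py
```

```text
t: 16.5
tcp_pos: [0.4616, -0.1311, 0.1706]
tool_rot: [0.791, 0.612, -0.0, 0.002]
force: [-19.1, -13.9, 50.4]
gripper_width: 0.0209
gripper_force: 63.0
t 16.5 yang -0.2538 tq [-2.447  2.927 -0.03 ] F [-19.1 -13.9  50.4] gf 63.0 tau6 -0.336 tcp [ 0.4616 -0.1311  0.1706] j6 -0.082 tilt 0.19
```

Radial push is too high, so I'll relieve it slightly and look.

```bash
python3 -m jog '[[0,-0.0003,0.001,0,0,0,0],[0,0,0,0,0,0,0],[0,0,0,0,0,0,0],[0,0,0,0,0,0,0],[0,0,0,0,0,0,0],[0,0,0,0,0,0,0],[0,0,0,0,0,0,0],[0,0,0,0,0,0,0]]'>/dev/null; python3 tq.py; python3 w.py w4; python3 - <<'E'
import cv2
im=cv2.imread("pics/w4.png")[130:330,180:460]; cv2.imwrite("pics/w4c.png",cv2.resize(im,None,fx=2.8,fy=2.8,interpolation=cv2.INTER_CUBIC))
E
```

```text
t 17.3 yang -0.2543 tq [-1.696  2.077  0.013] F [-12.9  -9.3  33.4] gf 61.6 tau6 0.0 tcp [ 0.4615 -0.131   0.171 ] j6 -0.083 tilt 0.14
tcp [ 0.4615 -0.131   0.171 ] yangle -0.2543 z [ 0.0014 -0.002  -1.    ] j [-3.390e-01  3.630e-01  2.066e+00 -2.000e-03  7.100e-01 -8.300e-02] t 17.3 w 0.02098236693480628
flange [313.3   8.1]
nose [312.  -31.4]
head [311.6 -44.7]
knob0 [312.8 314.7]
hinge [313.5 156.2]
```

View pics/w4c.png

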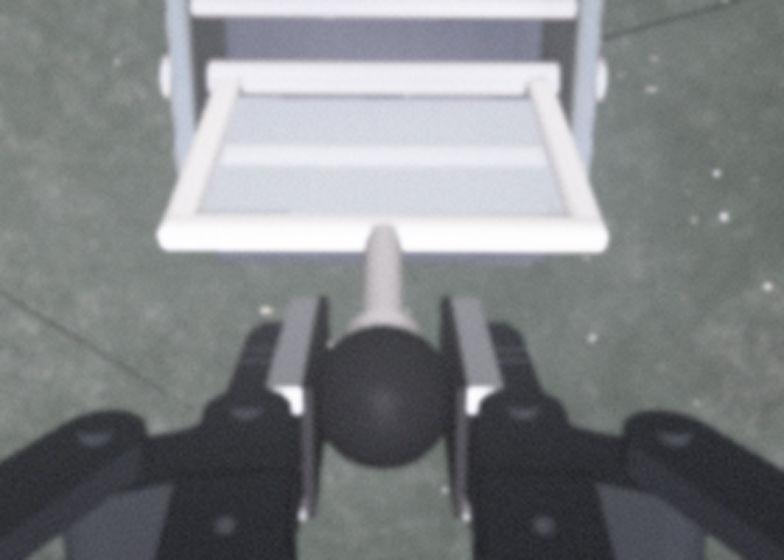

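The knob sits squarely between the pads at about (382,395). The remaining push is radial, so I'll relieve it and continue at half pace.

```bash
python3 -m jog '[[0,-0.0005,0.0015,0,0,0,0],[0.0007,0.0025,0.0009,0,0,0,0],[0.0007,0.0025,0.0009,0,0,0,0],[0.0008,0.003,0.0009,0,0,0,0],[0.0008,0.003,0.0008,0,0,0,0],[0.0008,0.003,0.0006,0,0,0,0],[0,0,0,0,0,0,0],[0,0,0,0,0,0,0]]'>/dev/null; python3 tq.py
```

```text
t 18.15 yang -0.2547 tq [-0.285 -0.627 -0.13 ] F [  1.    0.1 -10.4] gf 60.3 tau6 -0.063 tcp [ 0.4651 -0.1164  0.1746] j6 -0.054 tilt 0.0
```

```bash
python3 -m jog '[[0.0008,0.003,0.0004,0,0,0,0],[0.0008,0.003,0.0004,0,0,0,0],[0.0008,0.003,0.0003,0,0,0,0],[0.0008,0.003,0.0002,0,0,0,0],[0.0008,0.003,0.0001,0,0,0,0],[0.0008,0.003,0,0,0,0,0],[0.0006,0.002,0,0,0,0,0],[0,0,0,0,0,0,0]]'>/dev/null; python3 tq.py; python3 -m jog '[[0,0,0,0,0,0,0],[0,0,0,0,0,0,0],[0,0,0,0,0,0,0],[0,0,0,0,0,0,0],[0,0,0,0,0,0,0],[0,0,0,0,0,0,0],[0,0,0,0,0,0,0],[0,0,0,0,0,0,0]]'>/dev/null; python3 tq.py
python3 w.py w5; python3 - <<'E'
from h import *
cv2.imwrite("pics/t5.png",arm.camera("top"))
im=cv2.imread("pics/w5.png")[0:330,110:530]; a=cv2.resize(im,None,fx=1.6,fy=1.6,interpolation=cv2.INTER_CUBIC); cv2.imwrite("pics/w5c.png",a)
E
```

```text
t 18.95 yang -0.2547 tq [ 0.094  1.948 -0.053] F [-14.4   1.8  49.8] gf 63.0 tau6 0.058 tcp [ 0.4709 -0.0964  0.1786] j6 -0.01 tilt 0.12
t 19.75 yang -0.2549 tq [ 0.021  1.922 -0.059] F [-14.4   1.6  49.2] gf 63.0 tau6 -0.051 tcp [ 0.4708 -0.0966  0.1786] j6 -0.01 tilt 0.12
tcp [ 0.4708 -0.0966  0.1786] yangle -0.2549 z [ 2.e-03 -7.e-04 -1.e+00] j [-0.265  0.352  2.057 -0.     0.73  -0.01 ] t 19.75 w 0.02073906593080691
flange [313.   58.6]
nose [311.8  39.6]
head [311.4  33.5]
knob0 [312.7 350.1]
hinge [313.2 196.1]
```

View pics/w5c.png

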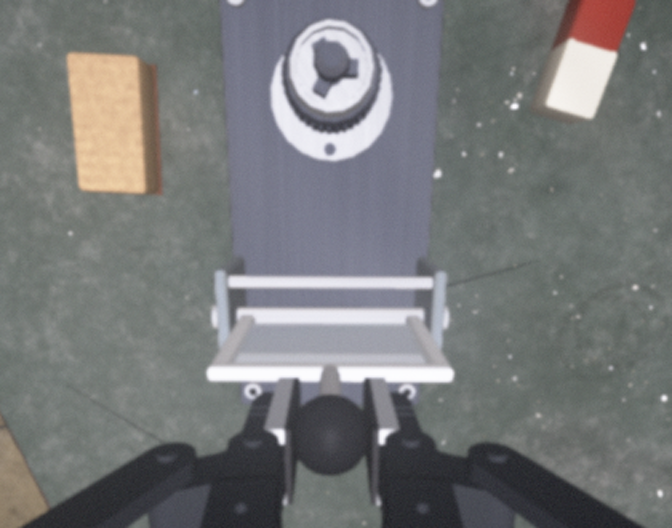

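The image shows the burr upright in the chuck at crop (332,60), the hinge pins at (215,318) and (447,318), and the knob at (331,434). I'll compute the angle from these.

```bash
cat > ang.py <<'E'
from h import *
e=np.array([np.sin(.254),np.cos(.254)])
m=arm.camera_model("wrist")
H=ray("wrist",316.9,198.8,.05,m)
for z in(.168,.17,.172):
    K=ray("wrist",316.9,271.3,z,m); print(H.round(4),K.round(4),"sy",((K-H)[:2]@e).round(4))
# flange-based hinge: chuck axis at (.5003,.0162)
F=ray("wrist",330/1.6+110,101/1.6,.019,m); print("flange",F.round(4),"hinge from flange",(F[:2]-.115*e).round(4))
print(arm.state()["tcp_pos"])
E
python3 ang.py
python3 -m jog '[[0,0,0.001,0,0,0,0],[0,0,0.001,0,0,0,0],[0,0,0,0,0,0,0],[0,0,0,0,0,0,0],[0,0,0,0,0,0,0],[0,0,0,0,0,0,0],[0,0,0,0,0,0,0],[0,0,0,0,0,0,0]]'>/dev/null; python3 tq.py
```

```text
[ 0.4711 -0.0975  0.05  ] [ 0.4702 -0.1005  0.168 ] sy -0.0031
[ 0.4711 -0.0975  0.05  ] [ 0.4705 -0.0994  0.17  ] sy -0.002
[ 0.4711 -0.0975  0.05  ] [ 0.4708 -0.0983  0.172 ] sy -0.0008
flange [0.4994 0.0128 0.019 ] hinge from flange [ 0.4705 -0.0985]
[ 0.47082599 -0.09663216  0.17859954]
t 20.65 yang -0.255 tq [-0.174  0.505 -0.063] F [-5.7  1.2 14.8] gf 60.0 tau6 -0.041 tcp [ 0.4706 -0.0965  0.1791] j6 -0.01 tilt 0.05
```

```bash
python3 -c "
from rig import arm
print(arm.sign_off())"
```

```text
the job is handed in; nothing more can be done
None
```

I handed the job in, with no verdict returned. I turned the sleeve about 1.09 rad (the last picture shows the jaws against the upright burr). The guard is held still by its knob at about 0.89 ± 0.03 rad (balance point 0.90), and I disturbed no bystanders that I could see.

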